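# Set decorating tweezers to the gap gauge and hold

## Robot

A 6-joint arm with a two-finger parallel gripper is mounted at the origin on the work surface; the furniture and walls round the work are solid. World frame = base frame: x ahead of the robot, y to its left, z up, the work surface at z = 0. Lengths are in m, angles in rad, forces in N, time in s.
With the tool pointing down it reaches from about 0.375 to 0.9 m from the base axis. Payload 3.1 kg.
Tool frame: the origin (TCP) lies at the centre of the arm's flange, where the gripper is bolted on; the fingertips stand 173 mm ahead of it and the grasp point (between the pads) lies 155 mm ahead of it; z points along the fingers, x is the direction in which the jaws open and shut, and the axes are right-handed (so a half turn about z gives the same grasp; the last joint's range is limited). The gripper opens to 85 mm and grips with 20 to 120 N. Pads are 22 mm wide; open, the fingers measure 114 mm over their backs; the gripper's body (76 mm by 85 mm) begins 54 mm behind the grasp point. The pads swing forward as they close: fully open they stand 13 mm farther back than shut.
Start: joints at [-1.313, 0.527, 1.433, -0, 1.181, -0.178], TCP at [0.264, -0.567, 0.405] pointing down, gripper open.
Joint ranges: [-3.08, 3.08], [-0.75, 2.2], [0.22, 2.44], [-1.43, 4.57], [0, 2.65], [-2.85, 2.85]. Speed limits (rad/s): [2.79, 2.79, 3.14, 3.14, 3.14, 3.14].

## Interface

Orientations are given as a unit quaternion [x, y, z, w].
In Python, from station import manip gives the robot as it stands.
- The arm moves only by the shell command python3 -m jog 'ROWS' [OPENING] [FORCE]. ROWS is JSON, a list that holds one entry, the list of rows, each a list of 4 numbers: the shift along the world's x, y, z in mm, then the turn about the world's z in degrees. A call has exactly 8 rows; each row shifts and turns the commanded pose from where the row before left it; what a row does not reach is not made up. A row lasts 1/8 s, in which the tool goes at most 62.5 mm and 10.7 degrees, less where a joint would pass 70% of its speed; a pose out of reach is approached as far as the arm can. A call is refused whole if a number of a shift passes 62.5 or a number of a turn 10.7, either way. A call with a gripper value outside its range is refused whole. OPENING is the opening in per cent of the stroke, from 0 (shut) to 100 (fully open), set as the call begins (- or left out, the last holds). The fingers move at their own pace and stop on an object; FORCE is the grip in N (left out, the last holds). Time passes only in rows, so rows that do not move let the fingers close, or fill a call up. It gives the time, the measured TCP pose, the force and the opening at its end, in the units of the state.
- manip.sense(): the state, without advancing time (a new reading comes with each control period).
- manip.snapshot(name): name is "scene" or "top" or "wrist"; returns the picture (420x560x3 uint8, red, green, blue); there is no depth.
- manip.camera_info(name): a dict with "fx", "fy", "cx", "cy" (pixels), "k1" (the pictures are not rectified: a ray, as slopes to the right and down, at radius r is drawn at 1 + k1 r^2 times it, then the intrinsics apply), "R" (3x3) and "t" (3): a world point X has camera coordinates R X + t. Camera axes: x right, y down, z forward; pixel columns grow to the right and rows downward; lengths in m; the calibration is good to about 2 mm. A picture is of the moment at which its call begins: read the wrist's pose just before it. camera_info takes no time and is no camera call; for the wrist camera it gives the pose at the moment of the call.
- manip.sign_off(): hands the job in, once; it reports no verdict.
The state is a dict: "t": time; "q": joint angles; "qd": joint speeds; "tau": joint torques, N m; "tcp_pos": TCP position; "tool_rot": TCP orientation; "force": force on the tool from outside, world axes, zero at the start; "ft_torque": the same for the moment, N m; "finger_gap": opening from 0.0 (shut) to 1.0 (fully open).
Only numpy, scipy, OpenCV 4.12 (cv2) and the standard library are available. Lean on these libraries where they do the work, as an engineer would, in place of code of your own. Each camera call takes 0.05 s, during which the arm holds its last target. There are 200 camera calls.

## Task

Get the sprung decorating tweezers ready for small sugar pieces: lift them off their wooden rest by the black grip pads and bring them level to the gap gauge with the GREEN stripes, tips pointing the way its arrow points and hovering just above the stripes without touching the block. Squeeze them until the tip gap matches the green marks, one tip over the middle of each stripe, without ever pinching them shut, and finish while still holding them steadily there. Leave the cup, the timer and the nozzle where they stand.

Things in the scene. Friction and masses are not known exactly. Their poses are not given: they have to be found in the camera images.
- tweezers: Sprung steel tweezers, 0.06 kg, 178 mm long, lying level on the rest, V in the horizontal plane. Origin: hinge end, mid height (46 mm above the table as it lies). +x along the middle line to the tips (160 mm from the origin), +y the left arm's side, +z up. Arms 12 mm tall (6.5 at the tips), 3 mm thick.
- grip (a point): Point midway between the two black grip pads, 100 mm ahead of the origin, mid height. Pads 34 mm long, 16 mm tall, on the outside of the arms; 39 mm across y over their outer faces when open, about 27 mm at 20 mm tip spacing (faces then parallel). Tip spacing changes 1.6 times as much. Grip from above across y; 25 mm or more free outside each pad, 30 mm beneath; 3 to 5 mm squeeze is enough to lift.
- tip_left (a point): Centre of the end of the left (+y) arm of the tweezers.
- tip_right (a point): Centre of the end of the right (-y) arm of the tweezers. Tip spacing is the distance between the two tip points: 40 mm when open.
- tw_left (a joint): Closing angle of the left arm, rad: 0 = open against its stop (tips 40 mm apart), 0.062 = 20 mm spacing when both arms read the same, 0.105 = stop, fully shut (tips about 6 mm apart). Sprung: each arm pushes outward at its pad with about 4 N when open, 7 N at 20 mm. Tip spacing = about 40 mm - 0.16 m x (sum of both joint values).
- tw_right (a joint): Closing angle of the right arm, rad: 0 = open against its stop (tips 40 mm apart), 0.062 = 20 mm spacing when both arms read the same, 0.105 = stop, fully shut (tips about 6 mm apart). Sprung: each arm pushes outward at its pad with about 4 N when open, 7 N at 20 mm. Tip spacing = about 40 mm - 0.16 m x (sum of both joint values).
- rest: Pale wooden tweezers rest, fixed; base plate 175 x 50 x 8 mm. Origin: on the table beneath the grip pads of the tweezers as they lie, +x as theirs. Two supports 40 mm high: one with 7 mm high cheeks under the hinge end (x = -96 mm) and a 62 mm wide cross bar ahead of the pads (x = +34 mm) with end stops 5 mm high. Lift straight up.
- gauge_green: Target gap gauge: fixed white block 70 x 70 x 30 mm with two green stripes and a green arrowhead on top. Origin: centre of the underside; +x is the way the arrow points. Stripes run along x, 30 mm long, 6 mm wide, middle lines at y = +10 and -10 mm (20 mm apart).
- green_mark (a point): Point on the top face of the green gauge (30 mm above the table), midway between the stripes and halfway along them, 8 mm behind the block's centre; axes as the gauge. The tips belong at its y = +10 mm (left tip) and -10 mm (right tip), a few mm above.
- gauge_blue: Another gap gauge, fixed: same block with blue stripes 30 mm apart and a blue arrowhead, not the one wanted. It may stand in either place. Origin: centre of the underside, +x along its arrow.
- cup: Bystander: clear dessert cup with brown filling, 70 mm wide, 34 mm high; origin: centre of the underside.
- timer_red: Bystander: kitchen timer, white with a red dial, 66 mm wide, 46 mm high; origin: centre of the underside.
- nozzle: Bystander: steel piping nozzle on its wide end, 33 mm wide, 44 mm high; origin: centre of the underside.
Mind the look-alikes: they are no part of the job. Several things have the shape of the tweezers; the one meant has the colours described above.

How it is judged:
By the outcome, as a careful person would: the job done as asked, in the order asked, and still so for the second after the job is handed in, while the arm keeps its last pose, push and grip.
It also fails if it takes over 35 s, if anything falls off the work surface, if the arm or the gripper's body presses on something with over 40 N, if the wrist force passes 120 N, or if a joint passes its speed limit or range.

## Working session

There is one attempt and no reset: what is moved stays moved. The work goes in short steps, Python scripts to look and compute and a shell command to move; the robot and the scene stay as the last step left them, time stands still between calls to the robot, and variables do not carry over. Pictures are saved under pics/ and viewed, about 8 in all and at most 12, crops included, and the job is handed in when it is done.

```bash
mkdir -p pics
cat > h.py <<'E'
import numpy as np, cv2
from station import manip
def snap(n,f):
    ci=manip.camera_info(n); im=np.array(manip.snapshot(n)); cv2.imwrite('pics/'+f,im[:,:,::-1]); return im,ci
def ray(ci,u,v):
    K=np.array([[ci['fx'],0,ci['cx']],[0,ci['fy'],ci['cy']],[0,0,1.]])
    p=cv2.undistortPoints(np.array([[[u,v]]],float),K,np.array([ci['k1'],0,0,0.]))[0,0]
    R=np.array(ci['R']);t=np.array(ci['t'])
    return -R.T@t, R.T@np.array([p[0],p[1],1])
def onz(ci,u,v,z):
    o,d=ray(ci,u,v); return o+d*(z-o[2])/d[2]
def proj(ci,X):
    c=np.array(ci['R'])@np.array(X)+np.array(ci['t']);a=c[:2]/c[2];a=a*(1+ci['k1']*(a@a))
    return a*[ci['fx'],ci['fy']]+[ci['cx'],ci['cy']]
E
python3 - <<'E'
from h import *
a,c=snap('scene','s1.png');b,c2=snap('top','t1.png')
cv2.imwrite('pics/st.png',np.hstack([a,b])[:,:,::-1][:,:])
print(c,c2,manip.sense())
E
```

```text
{'fx': 540.6670102432062, 'fy': 540.6670102432062, 'cx': 273.4588487992908, 'cy': 211.95590633519026, 'k1': 0.01840098578432111, 'R': array([[-0.64841801, -0.7610684 , -0.01813742],
       [-0.40030291,  0.36112321, -0.84222777],
       [ 0.64754278, -0.53885519, -0.53881669]]), 't': array([0.41320722, 0.24693449, 1.19274131])} {'fx': 384.51958357838214, 'fy': 384.51958357838214, 'cx': 281.2574529926148, 'cy': 205.66504340610217, 'k1': 0.017787199533347942, 'R': array([[-0.01156981, -0.99991942, -0.00522427],
       [-0.98578351,  0.01228176, -0.16757099],
       [ 0.16762165,  0.00321124, -0.98584617]]), 't': array([0.06828113, 0.55408761, 0.85934163])} {'t': 0.1, 'q': array([-1.31351608e+00,  5.28359981e-01,  1.43378966e+00,  6.47917466e-06,
        1.18140576e+00, -1.78481176e-01]), 'qd': array([ 1.05347350e-03, -2.68316483e-03, -1.55053986e-03, -6.45800428e-05,
       -1.00715832e-03,  1.26434225e-03]), 'tau': array([-5.08134490e-04, -4.43306208e+01, -1.78585535e+01, -1.81060282e-04,
        3.89088425e-03,  2.29853504e-05]), 'tcp_pos': array([ 0.26376907, -0.56626376,  0.40383434]), 'tool_rot': array([ 8.43236972e-01, -5.37541110e-01, -7.18699529e-04, -6.68265542e-04]), 'force': array([ 0.09186294,  0.21289324, -0.17302198]), 'ft_torque': array([ 0.00883737, -0.00163184, -0.00295906]), 'finger_gap': 1.0012791001647887}
```

View pics/t1.png

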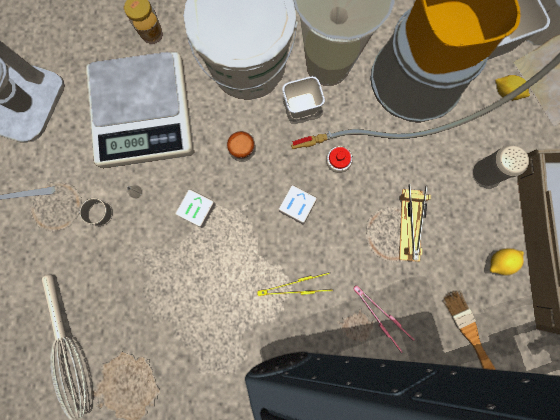

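View pics/s1.png

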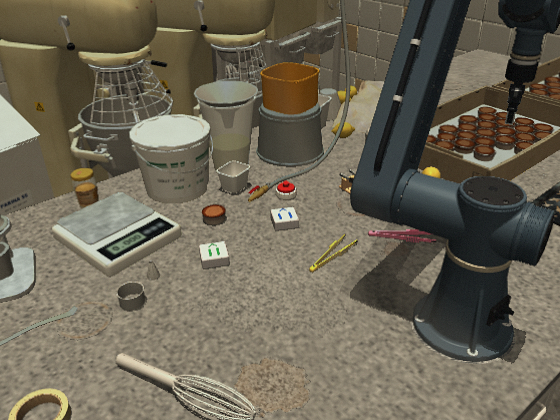

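The top view shows the rest with the steel tweezers at about (413,225), the green gauge at (195,208), and the blue gauge at (298,204). The yellow and pink tweezers are decoys. Next I'll zoom in and measure.

Run:
```python
from h import *
im=cv2.imread('pics/t1.png');ci=manip.camera_info('top')
a=cv2.resize(im[175:275,370:450],None,fx=5,fy=5,interpolation=2)
b=cv2.resize(im[180:235,165:225],None,fx=6,fy=6,interpolation=2)
o=np.zeros((500,770,3),np.uint8);o[:500,:400]=a;o[:330,405:765]=b;cv2.imwrite('pics/c1.png',o)
hsv=cv2.cvtColor(im,cv2.COLOR_BGR2HSV)
m=cv2.inRange(hsv,(45,90,60),(80,255,255));m[:, :165]=0;m[:,230:]=0;m[:180]=0;m[240:]=0
n,l,s,ce=cv2.connectedComponentsWithStats(m)
for i in range(1,n):
    if s[i,4]>5:
        ys,xs=np.where(l==i);P=np.array([onz(ci,x,y,.03)[:2] for x,y in zip(xs,ys)])
        w,V=np.linalg.eigh(np.cov(P.T));print(s[i],P.mean(0),np.degrees(np.arctan2(V[1,1],V[0,1])),np.sqrt(w*12))
for p,z in [((195,208),.03),((413,225),.046),((298,204),.03),((340,158),.046),((240,145),.034),((135,190),.03)]: print(p,onz(ci,*p,z))
```

```text
[194 197   7   3   8] [0.57839707 0.2639288 ] 98.24381690121862 [0.00539748 0.01780089]
[186 203   6  11  22] [0.55440359 0.28429979] 153.01990870672623 [0.00467334 0.02734779]
[193 207   7  11  23] [0.5453343  0.26629618] 153.22308142481515 [0.00456524 0.03047841]
(195, 208) [0.55464258 0.2687305  0.03      ]
(413, 225) [ 0.50550318 -0.24482397  0.046     ]
(298, 204) [0.56130376 0.02140441 0.03      ]
(340, 158) [ 0.66960783 -0.08107546  0.046     ]
(240, 145) [0.70949429 0.16126574 0.034     ]
(135, 190) [0.60055284 0.41470361 0.03      ]
```

View pics/c1.png

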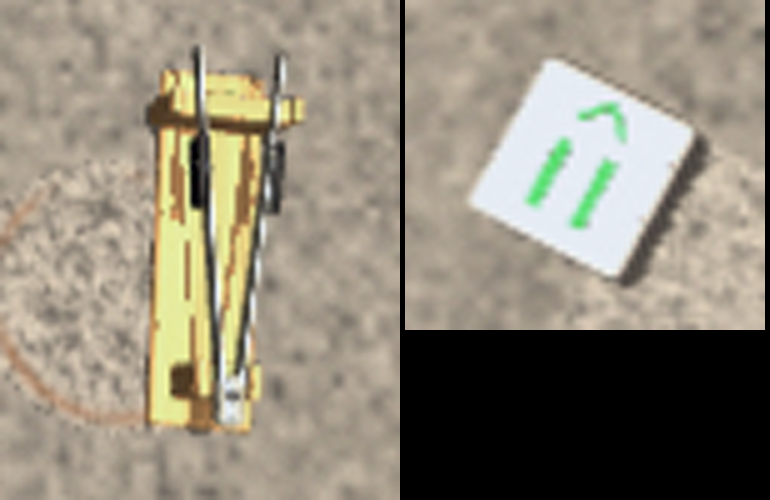

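The tweezers' tips point roughly along +x. The green gauge's arrow points at about −27°. I'll estimate the tweezers pose and move above them.

Run:
```python
from h import *
ci=manip.camera_info('top')
f=lambda u,v,z:onz(ci,u,v,z)
pl=f(409.8,209.5,.05);pr=f(425,210.5,.05);tl=f(409.4,184.5,.048);tr=f(425.8,186.3,.048);h=f(416.2,255,.05)
print(pl,pr,tl,tr,h,np.linalg.norm(pl-pr),np.linalg.norm(tl-tr),np.linalg.norm((tl+tr)/2-h))
d=(tl+tr)/2-h;print(np.degrees(np.arctan2(d[1],d[0])),(pl+pr)/2)
p=manip.sense()['tcp_pos'];print(((pl+pr)/2-p)*1000)
```

```text
[ 0.54151891 -0.23855192  0.05      ] [ 0.5387249  -0.27364871  0.05      ] [ 0.60172635 -0.24230032  0.048     ] [ 0.59685519 -0.28053925  0.048     ] [ 0.43595934 -0.24592576  0.05      ] 0.035207834130510936 0.03854795081507864 0.1640768738494737
-5.419004401412906 [ 0.54012191 -0.25610031  0.05      ]
[ 276.35283922  310.16344743 -353.83433893]
```

```bash
python3 -m jog '[[[34.5,38.8,-13,-3.8],[34.5,38.8,-13,-3.8],[34.5,38.8,-13,-3.8],[34.5,38.8,-13,-3.8],[34.5,38.8,-13,-3.8],[34.5,38.8,-13,-3.8],[34.5,38.8,-13,-3.8],[34.5,38.8,-13,-3.8]]]' 75 20
python3 - <<'E'
from h import *
w,ci=snap('wrist','w1.png');t,_=snap('top','t2.png');print(ci,manip.sense()['tcp_pos'],manip.sense()['finger_gap'])
E
```

```text
t: 1.1
tcp_pos: [0.5407, -0.2548, 0.2999]
tool_rot: [-0.672, 0.741, 0.0, -0.0]
force: [1.4, 0.2, -0.3]
finger_gap: 0.752
{'fx': 367.1558367795488, 'fy': 367.1558367795488, 'cx': 267.65125516955015, 'cy': 204.31622458127035, 'k1': -0.023032026771114895, 'R': array([[-9.65951061e-02, -9.95323588e-01, -5.83086256e-04],
       [-9.53585042e-01,  9.23765238e-02,  2.86604512e-01],
       [-2.85210368e-01,  2.82406156e-02, -9.58048806e-01]]), 't': array([-0.2008395 ,  0.53201922,  0.44108737])} [ 0.54179504 -0.25174803  0.29884135] 0.7497662879373952
```

View pics/w1.png

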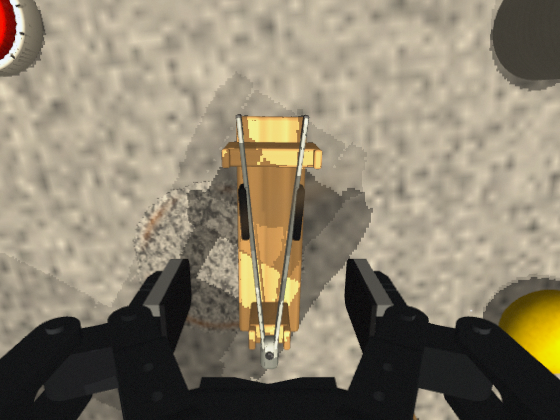

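The wrist view is aligned with the tweezers. Pads are at (243,212) and (299,212), tips at (239,117) and (306,117), and the hinge is at (270,355).

Run:
```python
from h import *
im=cv2.imread('pics/w1.png');ci=manip.camera_info('wrist')
m=cv2.inRange(cv2.cvtColor(im,cv2.COLOR_BGR2GRAY),0,45);m[:175]=0;m[250:]=0;m[:,:225]=0;m[:,315:]=0
n,l,s,ce=cv2.connectedComponentsWithStats(m)
for i in range(1,n):
    if s[i,4]>40:print(s[i],ce[i],onz(ci,*ce[i],.052))
f=lambda u,v,z:onz(ci,u,v,z)
tl=f(239,117,.048);tr=f(306,117,.048);h=f(270,358,.052);d=(tl+tr)/2-h
print(tl,tr,h,np.linalg.norm(d),np.linalg.norm(tl-tr),np.degrees(np.arctan2(d[1],d[0])))
s=manip.sense();q=s['tool_rot'];print(s['tcp_pos'],2*np.degrees(np.arctan2(q[1],q[0])))
```

```text
[238 184  11  55 354] [243.23446328 210.70338983] [ 0.54705393 -0.23585781  0.052     ]
[293 208  10  32 226] [297.42477876 223.96902655] [ 0.53538088 -0.26874106  0.052     ]
[ 0.60342759 -0.23921492  0.048     ] [ 0.59993016 -0.27837066  0.048     ] [ 0.43639728 -0.24280605  0.052     ] 0.16610112110023348 0.03931162311876218 -5.524707354903247
[ 0.54179504 -0.25174803  0.29884135] 264.85894739176916
```

```bash
python3 -m jog '[[[2,-1.5,-10,-0.4],[0,0,-20,0],[0,0,-20,0],[0,0,-20,0],[0,0,-15,0],[0,0,-10,0],[0,0,-6,0],[0,0,0,0]]]' 75 20
python3 -m jog '[[[0,0,0,0],[0,0,0,0],[0,0,0,0],[0,0,0,0],[0,0,0,0],[0,0,0,0],[0,0,0,0],[0,0,0,0]]]' 39 20
python3 - <<'E'
from h import *
w,ci=snap('wrist','w2.png');s=manip.sense();print(s['tcp_pos'],s['force'],s['finger_gap'])
cv2.imwrite('pics/w2c.png',cv2.resize(w[:,100:440,::-1],None,fx=1.4,fy=1.4))
E
```

```text
t: 2.2
tcp_pos: [0.5418, -0.2578, 0.1995]
tool_rot: [-0.67, 0.742, 0.0, -0.0]
force: [0.4, -0.6, -1.2]
finger_gap: 0.748
t: 3.2
tcp_pos: [0.5423, -0.2579, 0.201]
tool_rot: [-0.67, 0.742, -0.001, 0.0]
force: [0.0, 0.6, 6.3]
finger_gap: 0.391
[ 0.54236708 -0.25789198  0.20100711] [-0.40201211  0.1396828   6.01391307] 0.39042587906784393
```

View pics/w2c.png

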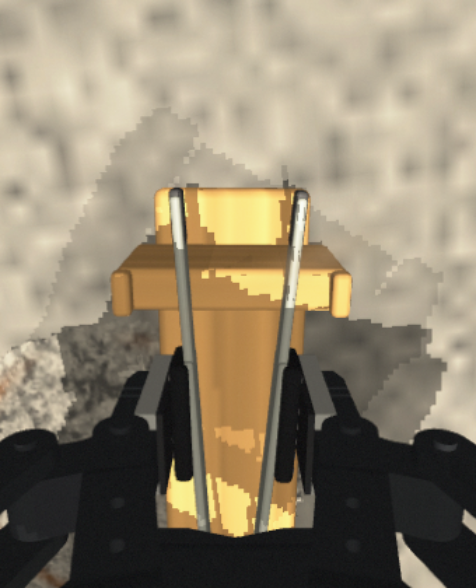

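Run:
```python
from h import *
ci=manip.camera_info('wrist')
tl=onz(ci,100+176.5/1.4,193/1.4,.049);tr=onz(ci,100+301/1.4,195/1.4,.049)
print(tl,tr,np.linalg.norm(tl-tr)); s=manip.sense();print(s['tcp_pos'],s['force'])
g=s['tcp_pos'];m=(tl+tr)/2-g;a=np.radians(-5.5)
print(m[0]*np.cos(a)+m[1]*np.sin(a),-m[0]*np.sin(a)+m[1]*np.cos(a))
```

```text
[ 0.60349337 -0.25013721  0.049     ] [ 0.6000577  -0.27929498  0.049     ] 0.029359481297009844
[ 0.54236708 -0.25789198  0.20100711] [-0.40201211  0.1396828   6.01391307]
0.059789010656519016 -0.001098648659917747
```

The arms are closed unevenly: the left tip moved about 11 mm and the right about 1 mm. I'll shift the gripper 3 mm toward +y to even them out, then lift straight up.

```bash
python3 -m jog '[[[0.1,1,0,0],[0.1,1,0,0],[0.1,1,0,0],[0,0,0,0],[0,0,0,0],[0,0,0,0],[0,0,0,0],[0,0,0,0]]]' 39 20
python3 - <<'E'
from h import *
w,ci=snap('wrist','w3.png');s=manip.sense();print(s['tcp_pos'],s['force'],s['finger_gap'])
g=cv2.cvtColor(w,cv2.COLOR_RGB2GRAY)
E
python3 -m jog '[[[0,0,4,0],[0,0,6,0],[0,0,8,0],[0,0,10,0],[0,0,10,0],[0,0,10,0],[0,0,10,0],[0,0,0,0]]]'
python3 - <<'E'
from h import *
w,ci=snap('wrist','w4.png');s=manip.sense();print(s['tcp_pos'],s['force'],s['finger_gap'])
a=cv2.imread('pics/w3.png')[:,100:440];b=w[:,100:440,::-1]
cv2.imwrite('pics/w34.png',cv2.resize(np.hstack([a,b]),None,fx=1.17,fy=1.17))
E
```

```text
t: 4.25
tcp_pos: [0.5428, -0.2556, 0.201]
tool_rot: [-0.67, 0.742, -0.002, -0.0]
force: [-0.7, -2.8, 5.6]
finger_gap: 0.396
[ 0.54275644 -0.25567713  0.20096681] [-0.4549191  -2.28691106  5.90837486] 0.3909536987710253
t: 5.3
tcp_pos: [0.5425, -0.2548, 0.2589]
tool_rot: [-0.67, 0.742, -0.001, 0.0]
force: [0.3, -0.2, -1.2]
finger_gap: 0.395
[ 0.54224351 -0.25471426  0.25823791] [-0.17178517 -0.95163668 -0.58767296] 0.3896064665928321
```

View pics/w34.png

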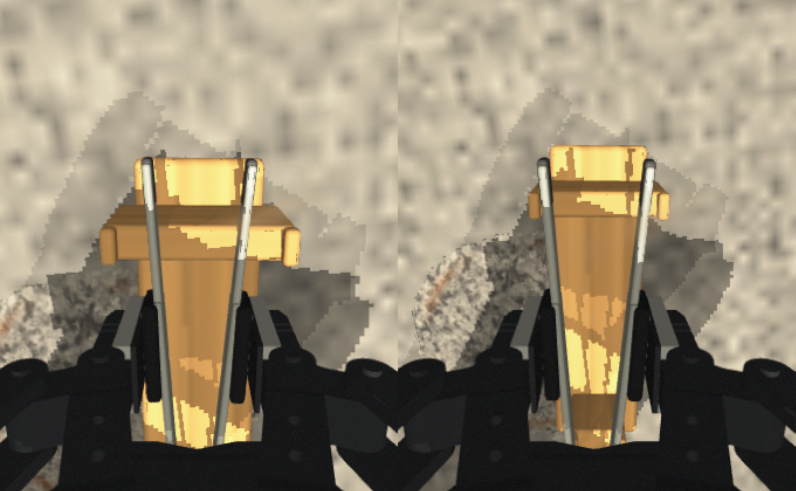

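It lifted cleanly, with tips symmetric at about (147,162) and (252,163) in the right-hand image. Now I'll carry it to above the green gauge.

```bash
python3 -m jog '[[[-1,15,0,-1.3],[-2,30,0,-1.3],[-3,40,0,-1.3],[-4,40,0,-1.3],[-4,40,0,-1.3],[-3,40,0,-1.3],[-3,40,0,-1.3],[-3,40,0,-1.3]]]'
python3 -m jog '[[[-3,40,0,-1.3],[-4,40,0,-1.3],[-3,40,0,-1.3],[-3,40,0,-1.3],[-3,40,0,-1.3],[-3,35,0,-1.3],[-3,25,0,-1.3],[-1,12,0,-1.3]]]'
python3 -m jog '[[[0,0,-5,0],[0,0,-5,0],[0,0,-5,0],[0,0,-5,0],[0,0,0,0],[0,0,0,0],[0,0,0,0],[0,0,0,0]]]' 36 20
python3 - <<'E'
from h import *
w,ci=snap('wrist','w5.png');sc,_=snap('scene','s5.png');t,_=snap('top','t5.png');s=manip.sense();print(s['tcp_pos'],s['force'],s['finger_gap'],s['t'])
b=w[:420,80:460,::-1];u=cv2.resize(sc[190:290,170:260,::-1],None,fx=4.2,fy=4.2,interpolation=2)
cv2.imwrite('pics/ws5.png',np.hstack([b,u]));print(b.shape,u.shape)
E
```

```text
t: 6.35
tcp_pos: [0.5189, 0.0316, 0.2574]
tool_rot: [-0.6, 0.8, 0.0, -0.0]
force: [0.9, 0.8, 0.9]
finger_gap: 0.39
t: 7.35
tcp_pos: [0.4956, 0.3038, 0.2572]
tool_rot: [-0.526, 0.851, 0.0, -0.0]
force: [-0.9, -0.8, -0.1]
finger_gap: 0.387
t: 8.35
tcp_pos: [0.4962, 0.3024, 0.2379]
tool_rot: [-0.525, 0.851, -0.0, 0.0]
force: [-0.0, 0.9, -0.6]
finger_gap: 0.365
[0.49613733 0.30241208 0.23783285] [ 0.85235493  0.04751401 -0.32992121] 0.36423463915131377 8.5
(420, 380, 3) (420, 378, 3)
```

View pics/ws5.png

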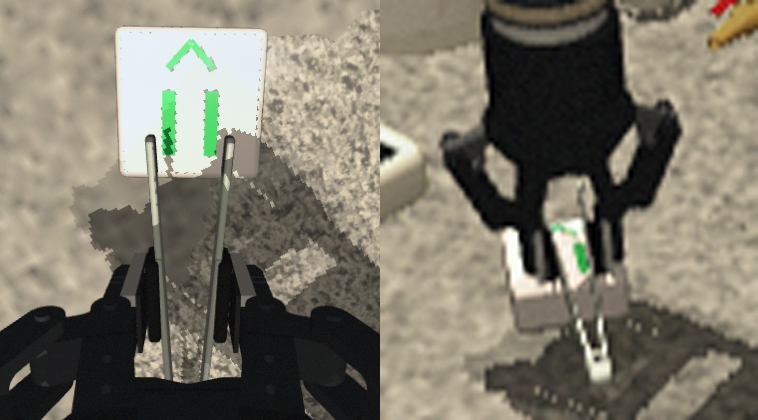

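The wrist view shows the tips at about (231,140) and (310,140), with the stripes around columns 248 and 291 on the gauge behind them.

```bash
cat > gm.py <<'E'
from h import *
def stripes(w,ci):
    hsv=cv2.cvtColor(w,cv2.COLOR_RGB2HSV);m=cv2.inRange(hsv,(45,90,30),(80,255,255))
    m=cv2.morphologyEx(m,cv2.MORPH_CLOSE,np.ones((3,3)))
    n,l,s,ce=cv2.connectedComponentsWithStats(m);C=[]
    for i in range(1,n):
        if s[i,4]<150: continue
        c=max(cv2.findContours((l==i).astype(np.uint8),0,2)[0],key=cv2.contourArea)[:,0]
        P=np.array([onz(ci,u,v,.03)[:2] for u,v in c]).astype(np.float32)
        (cx,cy),(a,b),ang=cv2.minAreaRect(P*1000);print(s[i],cx,cy,a,b,ang);C.append((cx,cy))
    return C
E
python3 - <<'E'
from gm import *
w=cv2.imread('pics/w5.png')[:,:,::-1];ci=manip.camera_info('wrist')
stripes(w,ci)
s=manip.sense();q=s['tool_rot'];print('yaw',2*np.degrees(np.arctan2(q[1],q[0]))-270)
for z in(.083,.087):
    tl=onz(ci,231,139,z);tr=onz(ci,310,139,z);print(z,tl,tr,np.linalg.norm(tl-tr))
c=manip.camera_info('top');print(proj(c,tl),proj(c,tr))
t=cv2.imread('pics/t5.png');cv2.imwrite('pics/t5c.png',cv2.resize(t[175:250,150:240],None,fx=7,fy=7,interpolation=2))
E
```

```text
[246  39  50  32 446] 572.9110717773438 262.89581298828125 16.498615264892578 16.461191177368164 19.643329620361328
[242  91  13  64 818] 554.45068359375 284.3355407714844 5.797750473022461 29.40475082397461 62.80384826660156
[284  91  14  65 815] 545.18408203125 266.3824462890625 5.992897033691406 29.921554565429688 62.562225341796875
yaw -26.624912375558836
0.083 [0.55455191 0.28760506 0.083     ] [0.54261274 0.26376582 0.083     ] 0.026661829959465755
0.087 [0.55478312 0.28704482 0.087     ] [0.54322625 0.26396891 0.087     ] 0.02580811221914333
[181.13239284 203.95125984] [191.24363496 208.88812639]
```

View pics/t5c.png

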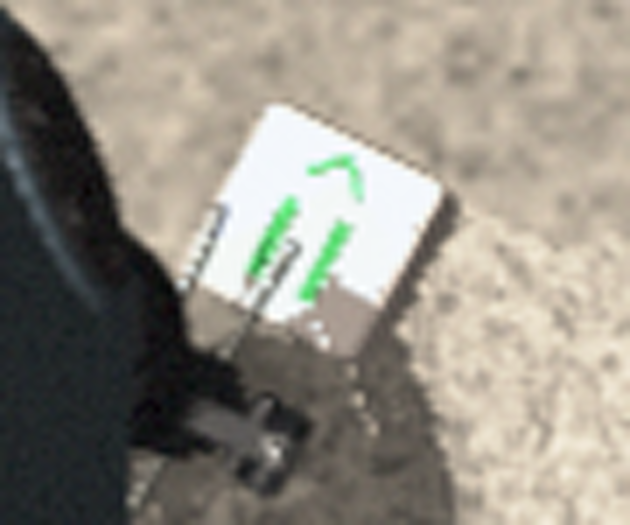

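Run:
```python
from gm import *
A=manip.camera_info('wrist');B=manip.camera_info('top')
for a,b in(((231,139),(181.5,204.7)),((310,139),(191.9,209.7))):
    o1,d1=ray(A,*a);o2,d2=ray(B,*b);k=np.linalg.lstsq(np.c_[d1,-d2],o2-o1,rcond=None)[0]
    print(o1+d1*k[0],o2+d2*k[1])
# mark check of wrist vs top biases
print(manip.sense()['tcp_pos'])
# edges of the tip rows
w=cv2.imread('pics/w5.png')
print(w[128:150:2,231].mean(1),w[128:150:2,310].mean(1))
```

```text
[0.55436173 0.28806588 0.07970989] [0.55434105 0.28810408 0.07971643]
[0.54236305 0.26368316 0.08137208] [0.54226984 0.26378476 0.08138122]
[0.49613733 0.30241208 0.23783285]
[236.         237.         235.66666667 133.33333333  45.33333333
  83.66666667  93.         156.         184.33333333 190.
 192.33333333] [234.66666667 234.66666667 235.66666667 136.66666667  36.33333333
  76.          96.33333333 106.         195.33333333 213.33333333
 212.33333333]
```

```bash
python3 -m jog '[[[0.5,-0.3,-6,-0.3],[0.5,-0.3,-8,-0.3],[0.3,0,-8,0],[0,0,-7,0],[0,0,-5,0],[0,0,-3,0],[0,0,0,0],[0,0,0,0]]]' 32 20
python3 -m jog '[[[0,0,0,0],[0,0,0,0],[0,0,0,0],[0,0,0,0],[0,0,0,0],[0,0,0,0],[0,0,0,0],[0,0,0,0]]]'
python3 - <<'E'
from gm import *
w,ci=snap('wrist','w6.png');t,_=snap('top','t6.png');sc,_=snap('scene','s6.png')
s=manip.sense();print(s['tcp_pos'],s['force'],s['finger_gap'],s['t']);stripes(w,ci)
o=np.zeros((600,800,3),np.uint8)
o[:600,:400]=cv2.resize(w[60:210,220:320,::-1],(400,600),interpolation=2)   # x4
o[:420,400:]=cv2.resize(t[190:232,165:205,::-1],(400,420),interpolation=2)  # x10
cv2.imwrite('pics/wt6.png',o)
E
```

```text
t: 9.5
tcp_pos: [0.4976, 0.3018, 0.2009]
tool_rot: [-0.521, 0.854, -0.0, 0.0]
force: [1.1, 0.0, -0.6]
finger_gap: 0.322
t: 10.5
tcp_pos: [0.4975, 0.3017, 0.2007]
tool_rot: [-0.521, 0.854, 0.0, -0.0]
force: [-0.6, 0.3, -0.6]
finger_gap: 0.318
[0.49744547 0.30174461 0.20070349] [-0.31013321  0.12326033 -0.71208219] 0.32140905878011344 10.65
[237  27  63  41 749] 573.05859375 262.95574951171875 16.709182739257812 16.621023178100586 18.871646881103516
[233  93  17  81 930] 554.6070556640625 284.28399658203125 5.991546154022217 29.960010528564453 61.98395919799805
[ 286   94   18   81 1051] 545.0298461914062 266.4936218261719 6.018867015838623 30.027080535888672 62.50803756713867
```

View pics/wt6.png

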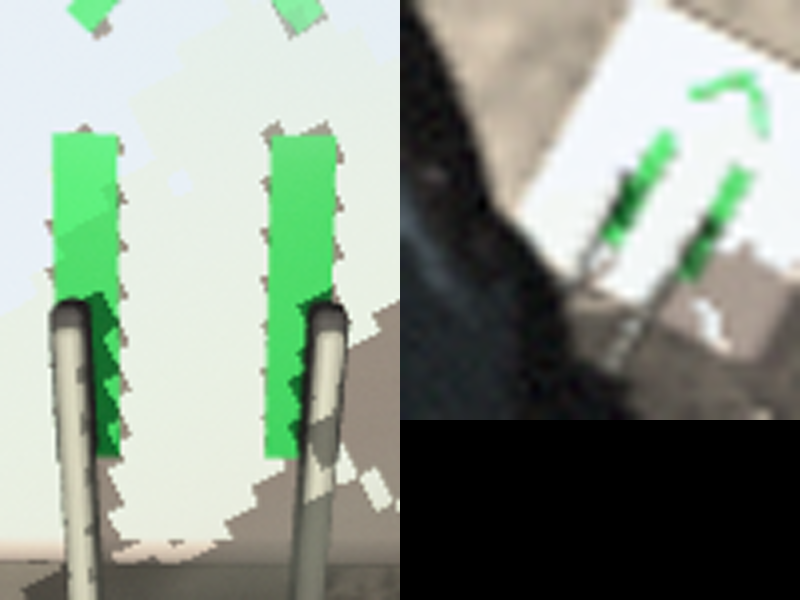

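Run:
```python
from gm import *
A=manip.camera_info('wrist');B=manip.camera_info('top')
for a,b in(((237.5,136),(187.8,207.8)),((301.7,136.3),(196.5,211.5))):
    o1,d1=ray(A,*a);o2,d2=ray(B,*b);k=np.linalg.lstsq(np.c_[d1,-d2],o2-o1,rcond=None)[0]
    print(o1+d1*k[0],o2+d2*k[1])
M=np.array([.5498,.2754]);h=np.radians(-27.5);F=np.array([np.cos(h),np.sin(h)]);L=np.array([-F[1],F[0]])
for z in(.041,.044,.047):
    P=[onz(A,u,v,z)[:2] for u,v in((237.5,136),(301.7,136.3))]
    print(z,[((p-M)@F*1e3).round(1) for p in P],[((p-M)@L*1e3).round(1) for p in P])
```

```text
[0.55478119 0.28549071 0.03280025] [0.55488032 0.28531726 0.03277354]
[0.54426451 0.26442162 0.03644642] [0.54509599 0.26347551 0.03636286]
0.041 [np.float64(0.6), np.float64(0.6)] [np.float64(10.6), np.float64(-11.9)]
0.044 [np.float64(1.0), np.float64(1.0)] [np.float64(10.3), np.float64(-11.6)]
0.047 [np.float64(1.3), np.float64(1.3)] [np.float64(10.1), np.float64(-11.3)]
```

Run:
```python
from gm import *
B=manip.camera_info('scene');sc=cv2.imread('pics/s6.png');A=manip.camera_info('wrist')
for z in (.033,.040,.047):
    print(z,[proj(B,onz(A,u,v,z)).round(1) for u,v in((237.5,136),(301.7,136.3))])
print('stripe far/near ends',[proj(B,[x,y,.03]).round(1) for x,y in((.5679,.2774),(.5413,.2913),(.5585,.2595),(.5319,.2734))])
cv2.imwrite('pics/s6c.png',cv2.resize(sc[225:285,190:240],None,fx=10,fy=10,interpolation=2))
```

```text
0.033 [array([209. , 251.2]), array([218.3, 249.8])]
0.04 [array([209. , 248.8]), array([217.8, 247.5])]
0.047 [array([209. , 246.4]), array([217.3, 245.1])]
stripe far/near ends [array([208.8, 248.6]), array([210.3, 255.4]), array([216.6, 247.5]), array([218.2, 254.3])]
```

View pics/s6c.png

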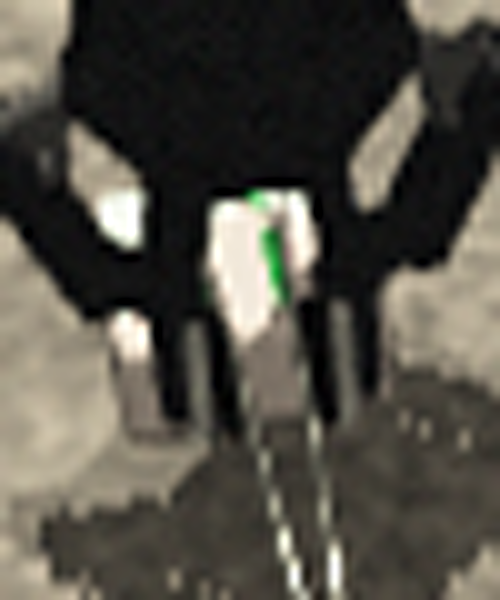

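Run:
```python
from gm import *
B=manip.camera_info('scene');sc=cv2.imread('pics/s6.png')
M=np.array([.5493,.2757]);h=np.radians(-27.2);F=np.array([np.cos(h),np.sin(h)])
for z in(.03,.04,.05): print(z,[proj(B,[*(M-F*d),z]).round(1) for d in(.06,.11,.145,.178)])
g=cv2.cvtColor(sc,cv2.COLOR_BGR2GRAY)
print(g[280:302,214:232])
```

```text
0.03 [array([216.9, 265.7]), array([219.9, 278.3]), array([222.1, 287.6]), array([224.2, 296.8])]
0.04 [array([216.6, 262.5]), array([219.6, 275.1]), array([221.8, 284.3]), array([223.9, 293.5])]
0.05 [array([216.3, 259.3]), array([219.3, 271.8]), array([221.5, 281. ]), array([223.6, 290.1])]
[[ 62  67  67  77 183 112  54  64  80 250  74  74  65  63  59  57  53  56]
 [ 69  66  66  62 102 224  54  62  80 255  90  74  55  61  61  61  48  57]
 [ 74  67  59  55  82 255  44  70  87 255  96  64  56  55  64  65  59  59]
 [ 69  64  59  59  76 229  74  79  76 245  84  67  70  63  70  73  67  69]
 [ 65  65  65  61  62 124 172  53  56 167 107  55  67  69  75  74  68  69]
 [ 61  68 109  60  60  93 249 137 183 147 195  51  58  70  74  75  69  61]
 [ 60  67 112  58  62  77 240 198 185 146 215  52  60  66  71  69  65  61]
 [ 62  63  63  60  63  69 200 173  60 104 208  51  64  70  69  62  61 112]
 [ 80  84  83  83  68  70 203 189 140 186 217  90  63  72  69  59  95 137]
 [ 99  91  94  87  67  84 183 225 222 237 228 169 127  72  69 119 130 125]
 [ 89  75  72  75  57  88 147 223 239 233 215 193 123  72 126 155 148 147]
 [ 75  75  72  71  52  67 111 215 235 225 190 156  70  70 123 116 114 159]
 [112  75  72  70  66  54  79 167 195 172 153 114  79  89  88  66  70 117]
 [159 140 136 128 131 123  58 105 120 105  93  84  82 100  95  69  75  63]
 [179 184 182 168 171 168  54  81  94  98  93  77  84  88  82  79  82  86]
 [171 170 175 168 165 165 100  84 136 138 107  82 140 119 113  78  87  88]
 [152 157 165 157 146 143 133  91 177 167 127  77 163 143 151 128 125  94]
 [163 165 167 152 141 140 130  84 180 175 137  75 110 163 171 170 164 147]
 [169 170 174 165 156 156 150  70 137 159 132 107  82 166 164 163 159 174]
 [174 179 190 189 170 166 163  97  90 157 146 135  75 146 159 164 165 165]
 [180 185 190 187 169 155 151 124  77 125 120 101  67 166 176 174 163 157]
 [191 189 183 179 163 145 130 111  53  55  53  56  65 151 183 165 151 147]]
```

Run:
```python
from gm import *
A=manip.camera_info('wrist');B=manip.camera_info('top')
for z in(.033,.040,.047): print(z,[proj(B,onz(A,u,v,z)).round(2) for u,v in((237.5,136),(301.7,136.3))])
t=cv2.imread('pics/t6.png')
print(t[202:216,180:202,1])   # green channel: stripe bright, arms dark
print(t[202:216,180:202,2])
```

```text
0.033 [array([187.71, 207.82]), array([196.45, 212.26])]
0.04 [array([187.35, 207.17]), array([195.71, 211.41])]
0.047 [array([186.99, 206.51]), array([194.95, 210.56])]
[[172 219 245 248 247 247 246 247 247 248 247 246 247 247 247 248 248 247
  248 246 244 244]
 [189 232 247 248 247 247 248 247 247 247 245 238 238 247 248 247 247 247
  248 247 239 225]
 [204 246 247 247 247 247 247 248 247 247 243 239 241 248 248 247 247 248
  248 247 247 245]
 [241 248 247 247 247 247 248 248 238 219 240 228 213 247 248 247 247 247
  247 247 247 248]
 [246 247 247 247 247 247 241 233 241 221 224 228 245 248 247 247 248 240
  224 244 247 247]
 [247 247 248 247 247 246 224 147 185 222 209 214 247 247 248 247 246 238
  224 225 228 247]
 [248 248 247 247 247 245 220 117 161 170 225 244 247 247 247 248 242 221
  225 230 243 248]
 [247 247 247 248 244 229 183  94 124 180 243 248 248 248 247 247 238 223
  220 222 247 247]
 [247 247 247 248 245 217  96  99 148 223 247 247 247 248 247 241 222 226
  231 246 247 247]
 [247 247 247 243 228 180  87 115 181 243 247 247 247 245 229 170 178 218
  224 247 248 247]

[... 975 characters left out ...]
3 239 243 244 244 244 228 129
   94 145 226 244]
 [244 243 243 244 240 225 179  40  43 132 226 244 244 244 244 239 200  99
  108 178 241 244]
 [243 243 244 244 242 215  85  34  67 178 242 243 244 244 244 229 131  97
  166 240 244 243]
 [243 243 243 239 224 176  40  37 134 225 243 243 243 241 226 156  82 107
  185 243 244 244]
 [243 245 244 243 216  97  63  60 172 242 244 244 244 242 216  75  53 158
  239 244 245 243]
 [243 244 239 223 171  80  89 166 240 244 244 243 238 207 134  47  80 186
  244 244 244 244]
 [243 245 242 215 149 178 144 208 243 244 244 240 219 147  68  77 157 240
  234 191 218 244]
 [244 240 216 158 184 225 200 239 243 243 243 239 204  85  57  88 149 188
  187 171 204 242]]
```

Pixel edges in the wrist and top views put the tips' mid height at about 41 mm, roughly 8 mm clear of the block. The spacing is about 21.9 mm. I'll go 4 mm lower, squeeze a little more and centre the tips.

```bash
python3 -m jog '[[[0.1,0.3,-1,0],[0.1,0.3,-1,0],[0,0,-1,0],[0,0,-1,0],[0,0,0,0],[0,0,0,0],[0,0,0,0],[0,0,0,0]]]' 30.8 20
python3 - <<'E'
from gm import *
w,A=snap('wrist','w7.png');t,B=snap('top','t7.png')
s=manip.sense();print(s['tcp_pos'],s['force'],s['finger_gap'],s['t']);q=s['tool_rot'];print('yaw',2*np.degrees(np.arctan2(q[1],q[0]))-270)
o=np.zeros((600,800,3),np.uint8)
o[:600,:400]=cv2.resize(w[60:210,220:320,::-1],(400,600),interpolation=2)
o[:420,400:]=cv2.resize(t[190:232,165:205,::-1],(400,420),interpolation=2)
cv2.imwrite('pics/wt7.png',o)
E
```

```text
t: 11.65
tcp_pos: [0.4977, 0.3023, 0.1968]
tool_rot: [-0.521, 0.854, -0.0, 0.0]
force: [-0.1, -0.1, -0.2]
finger_gap: 0.308
[0.49767816 0.30234879 0.1967433 ] [0.1243233  0.70035199 0.02970374] 0.3089226675850682 11.75
yaw -27.230769174987245
```

View pics/wt7.png

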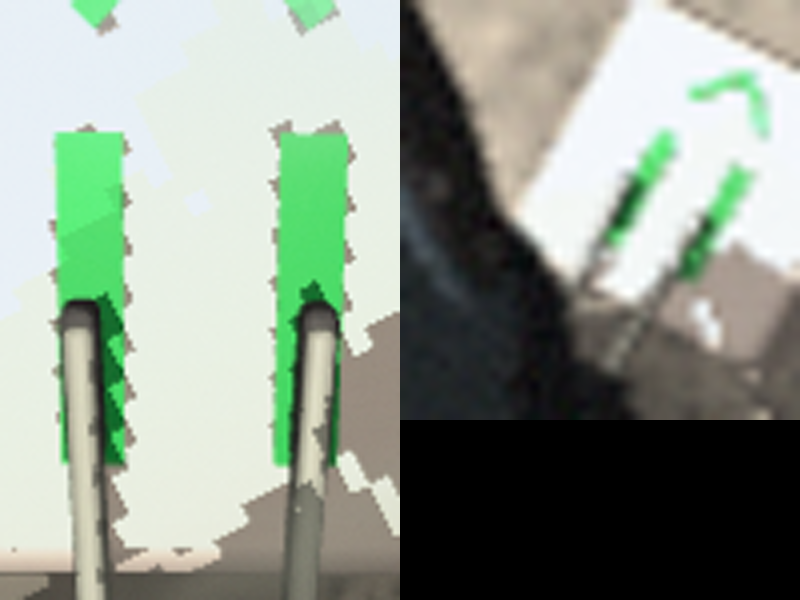

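```bash
python3 - <<'E'
from gm import *
A=manip.camera_info('wrist');B=manip.camera_info('top');w=cv2.imread('pics/w7.png')[:,:,::-1]
C=stripes(w,A);M=(np.array(C[1])+C[2])/2000;h=np.radians(-27.4);F=np.array([np.cos(h),np.sin(h)]);L=np.array([-F[1],F[0]])
T=((240.1,135.9),(299.75,136.3))
for z in(.037,.040,.043):
    P=[onz(A,u,v,z) for u,v in T]
    print(z,[((p[:2]-M)@F*1e3).round(1) for p in P],[((p[:2]-M)@L*1e3).round(1) for p in P],[proj(B,p).round(1) for p in P])
t=cv2.imread('pics/t7.png');print(t[204:213,184:191,2]);print(t[208:217,192:200,2])
print([manip.sense()['force'].round(2) for _ in range(3)])
E
python3 -m jog '[[[0,0,0,0],[0,0,0,0],[0,0,0,0],[0,0,0,0],[0,0,0,0],[0,0,0,0],[0,0,0,0],[0,0,0,0]]]'
```

```text
[238  25  65  42 800] 573.1448974609375 262.92669677734375 16.604753494262695 16.78894805908203 18.91169548034668
[234  93  17  83 934] 554.568115234375 284.32611083984375 5.873711109161377 29.90876007080078 62.02008056640625
[288  93  19  83 928] 545.2700805664062 266.36688232421875 6.025748252868652 29.902088165283203 61.98799514770508
0.037 [np.float64(0.5), np.float64(0.4)] [np.float64(10.3), np.float64(-10.6)] [array([187.8, 207.4]), array([195.5, 211.3])]
0.04 [np.float64(0.8), np.float64(0.7)] [np.float64(10.1), np.float64(-10.3)] [array([187.6, 207.1]), array([195.2, 211. ])]
0.043 [np.float64(1.1), np.float64(1.0)] [np.float64(9.9), np.float64(-10.0)] [array([187.5, 206.9]), array([194.8, 210.6])]
[[243 243 243 244 243 229 143]
 [244 243 244 243 232 156 110]
 [243 245 243 243 225 106 101]
 [245 244 234 186 126  94 116]
 [244 240 226 177  57  76 173]
 [243 241 206  88  36 131 224]
 [240 226 177  39  71 176 241]
 [240 210  91  34 129 224 243]
 [226 178  50  61 172 242 244]]
[[244 244 244 244 230 127  96 148]
 [243 244 244 240 202 100 110 181]
 [243 243 243 228 129  97 164 239]
 [244 238 209 140  88 111 185 243]
 [237 224 216  60  75 173 239 244]
 [236 192 126  52 129 224 243 244]
 [217 139  61  71 176 229 190 217]
 [210  82  69  84 155 183 166 174]
 [173  55  56 113 164 169 169 166]]
[array([0.12, 0.7 , 0.03]), array([0.12, 0.7 , 0.03]), array([0.12, 0.7 , 0.03])]
t: 12.75
tcp_pos: [0.4977, 0.3023, 0.1967]
tool_rot: [-0.521, 0.854, 0.0, 0.0]
force: [0.9, -0.0, -1.0]
finger_gap: 0.309
```

The tips sit at about +10.1 and −10.3 mm, over the stripe middles, with no contact force. Handing in.

Run:
```python
from h import *
s=manip.sense();print(s['tcp_pos'],s['force'],s['finger_gap'],s['t']);print(manip.sign_off())
```

```text
[0.49766893 0.3023374  0.1967101 ] [ 0.88447919 -0.02643545 -1.01773418] 0.3090813165931415 12.75
the job is handed in; nothing more can be done
None
```

I lifted the steel tweezers off the rest by the black pads and carried them level to the green gauge. There I squeezed them to the marks and handed in at 12.75 s, still holding them over the stripes.

**Position:** The last wrist view put the tips at about +10.1 and −10.3 mm across, where ±10 was wanted. They were about 0.8 mm ahead of the middle of the stripes, pointing within about 0.5° of the arrow.

**Spacing:** I measured about 20.4 mm between the tips in the image. The gripper opening implied 19.6 mm, so the two disagree by about 0.8 mm. The tweezers were never near shut.

**Height:** This is the least certain figure. The two camera views gave the tips' mid height as about 35–37 mm, which leaves 2–4 mm above the block. The arm's own position implied about 42 mm, or up to 8 mm clear. The force readings at the end (vertical between 0 and −1 N, against about −0.6 N for the tweezers' weight) showed no sign of touching.

**First grip:** It was about 3 mm off-centre, so I shifted the gripper to even out the arms before lifting.

**Other objects:** I kept the path clear of the cup, timer and nozzle, but did not check them again afterwards.

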